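Press a glued wooden disc in the bench screw press

TASK

Put the freshly glued wooden disc under pressure in the green bench press: swing the folded red handle on the handwheel up until it stands upright on its stop, then wind the wheel clockwise (seen from above) until the platen presses on the disc with about 100 N. Feel for the load as you wind and do not crush the work; let go with the press holding its pressure, the handle still up and the things round the press left alone.

Things in the scene. Friction and masses are not known exactly. Their poses are not given: they have to be found in the camera images.
- wheel_center (a point): centre of the handwheel's hub on its upright axis, at the hub's top face (z = 0.194). Dark steel wheel, rim 185 mm across, three spokes 13 mm wide, tops 5 mm below this point; it turns but does not rise or sink. The point turns with it: x points from the hub to the handle's pivot, z is up. The bare steel spindle (16 mm thick) stands at most 21 mm above the hub.
- crank_pivot (a point): pivot pin of the folding handle, in a steel fork on the rim 80 mm from the wheel's axis, 8 mm above wheel_center (z = 0.202). The pin lies along the rim's tangent. The fork is 34 mm wide along the pin and reaches 9 mm above it.
- handle_grip (a point): place to grip: on the axis of the red handle, 40 mm from the pin. The red grip is round, 22 mm thick, from 15 to 62 mm from the pin, and spins freely on its own axis, so a hand holding it need not turn. Folded, the handle lies level over a spoke from rim to hub, its axis 8 mm above wheel_center, open space on both sides. The point's -x axis points along the handle away from the pin.
- crank_handle (a joint): angle of the folding handle about its pin, rad: 0 folded flat, 1.57 upright, stop at 1.60 (hardly past upright). It swings in the upright plane through wheel axis and pin and stays where it is left: stiff pivot, 0.15 N m (about 4 N at handle_grip).
- press_wheel (a joint): angle of the handwheel, rad, growing clockwise seen from above; 0 at the start, range to 13. A turn lowers spindle and platen 30 mm. Stiff and self-holding: 0.7 N m (about 8.7 N at the handle) winds it free, the platen touching nothing; each 10 N of pressure under the platen adds 0.6 N at the handle (100 N adds 6 N).
- press_platen: grey steel platen, 120 x 150 x 13 mm, guided on the columns and fixed to the spindle. The cork under the work gives: once the platen bears, 0.1 rad of the wheel adds about 15 N. 60 to 140 N is good pressure; more than 200 N crushes the work. Origin: 96 mm below the platen's underside, on the wheel's axis.
- platen_face (a point): centre of the platen's underside. Under it, on a plywood board and a cork mat on the base, lies the glued disc (light on dark wood, 90 mm across, about 18 mm thick), not to be handled. Mat and board vary: the platen meets the disc 27 to 45 mm below where it starts, which is not measured and must be felt.
- press: the bench press: green base plate 190 x 240 mm on rubber feet, bolted down, two steel columns on its y axis, green crosshead under the wheel. Origin under its centre at table height; only wheel, spindle and handle reach above z = 0.183.
- glue: bystander: yellow glue bottle with red cap, 54 mm thick, 150 mm tall, standing beside the press. Origin at the centre of its foot.
- umber: bystander: dark brown paint bottle, 38 mm thick, 95 mm tall. Origin at the centre of its foot.
- sage: bystander: green paint bottle, 37 mm thick, 89 mm tall. Origin at the centre of its foot.
- heart: bystander: wooden heart, 64 x 70 x 10 mm, lying on the table. Origin at the centre of its underside.

How it is judged:
By the outcome, as a careful person would: the job done as asked, in the order asked, and still so for the second after the job is handed in, with the robot touching nothing.
It also fails if it takes over 67 s, if anything falls off the work surface, if the arm or the gripper's body presses on something with over 40 N, if the wrist force passes 120 N, or if a joint passes its speed limit or range.

ROBOT

A 6-joint arm with a two-finger parallel gripper is mounted at the origin on the work surface; the furniture and walls round the work are solid. World frame = base frame: x ahead of the robot, y to its left, z up, the work surface at z = 0. Lengths are in m, angles in rad, forces in N, time in s.
With the tool pointing down it reaches from about 0.3 to 0.875 m from the base axis. Payload 6.4 kg.
Tool frame: the origin (TCP) lies between the finger pads; the fingertips stand 19 mm ahead of it and the grasp point (between the pads) is the TCP (ctrl.tips_ahead is the z of the fingertips in the tool frame, in m); z points along the fingers, y is the line along which they close (so a half turn about z gives the same grasp; the last joint's range is limited). The gripper opens to 85 mm and grips with 20 to 120 N. Pads are 22 mm wide; open, the fingers measure 114 mm over their backs; the gripper's body (76 mm by 85 mm) begins 54 mm behind the grasp point. The pads swing forward as they close: fully open they stand 13 mm farther back than shut.
Start: joints at [-1.344, 0.181, 1.607, -0, 1.354, -0.206], TCP at [0.241, -0.522, 0.228] pointing down, gripper open.
Joint ranges: [-2.99, 2.99], [-0.89, 2.07], [0.3, 2.58], [-1.14, 4.28], [0, 2.63], [-3.12, 3.12]. Speed limits (rad/s): [2.57, 2.57, 3.01, 3.14, 3.14, 3.14].

INTERFACE

Orientations are given as a unit quaternion [w, x, y, z].
In Python, from bench import readout, vision, ctrl gives the robot as it stands.
- The arm moves only by the tool play_rows, never from a script. Its arguments are lists of equal length, an entry for each row: "xyz": the shift along the tool's x, y, z in mm, a list of three; "rot": the turn, a rotation vector about the tool's x, y, z in rad, a list of three; "grip": the opening, from 0 (shut) to 1 (fully open). In form: {"xyz": [[x, y, z], ...], "rot": [[rx, ry, rz], ...], "grip": [grip, ...]}. A call has exactly 10 rows; each row is the pose to reach, as a shift and turn from the pose commanded when the call began, along the tool's axes at that moment; what a row does not reach only later rows make up. A row lasts 1/8 s, in which the tool goes at most 62.5 mm and 10.7 degrees, less where a joint would pass 70% of its speed; a pose out of reach is approached as far as the arm can. A call with a gripper value outside its range is refused whole. The fingers move at their own pace and stop on an object; the grip force is fixed at half the most. Time passes only in rows, so rows that repeat a pose let the fingers close, or fill a call up. It gives the time, the measured TCP pose, the force, the opening and the grip force at its end, in the units of the state.
- readout.get_obs(): the state, without advancing time (a new reading comes with each control period).
- vision.camera(name): name is "scene" or "top" or "wrist"; returns a dict with "color" (384x512x3 uint8, red, green, blue), "depth" (384x512 float32, m along the optical axis (not along the pixel's ray), 0 where there is no reading), "camera_matrix" (3x3 intrinsics, pixels), "extrinsics" (4x4, takes a point from camera to world coordinates); the wrist camera has in their place "hand_eye" (4x4, takes a point from camera to tool coordinates, whose origin is the TCP and whose axes are the flange's). Camera axes: x right, y down, z forward; pixel columns grow to the right and rows downward; lengths in m; the calibration is good to about 2 mm. A picture is of the moment at which its call begins: read the wrist's pose just before it.
- ctrl.hand_in(): hands the job in; it is judged then, once.
The state is a dict: "time_s": time; "q": joint angles; "dq": joint speeds; "joint_efforts": joint torques, N m; "eef_pos": TCP position; "eef_rot": TCP orientation; "wrist_force": force on the tool from outside, world axes, zero at the start; "torque": the same for the moment, N m; "opening": opening from 0.0 (shut) to 1.0 (fully open); "grasp_force": force on a finger pad.
Only numpy, scipy, OpenCV 4.12 (cv2) and the standard library are available. Lean on these libraries where they do the work, as an engineer would, in place of code of your own. Each camera call takes 0.05 s, during which the arm holds its last target. There are 200 camera calls.

## Working session

There is one attempt and no reset: what is moved stays moved. The work goes in short steps, Python scripts to look and compute and a tool call to move; the robot and the scene stay as the last step left them, time stands still between calls to the robot, and variables do not carry over. Pictures are saved under pics/ and viewed, at most 10 in all, crops included, and the job is handed in when it is done.

Besides the shell and the picture viewer there is one more tool, called after "Emit:" as a command line: name --argument value ..., lists and objects as JSON in quotes. play_rows: Moves the arm, as the interface text tells. Its arguments: {"type":"object","properties":{"xyz":{"type":"array","items":{"type":"array","items":{"type":"number"}}},"rot":{"type":"array","items":{"type":"array","items":{"type":"number"}}},"grip":{"type":"array","items":{"type":"number"}}},"required":["xyz","rot","grip"]}

```bash
mkdir -p pics; ls; cat > h.py <<'E'
import numpy as np, cv2
from bench import readout, vision, ctrl
from scipy.spatial.transform import Rotation as R
def Rq(q): return R.from_quat([q[1],q[2],q[3],q[0]])
def pts(c,E):
    d=c["depth"];K=c["camera_matrix"];v,u=np.mgrid[:d.shape[0],:d.shape[1]]
    p=np.stack([(u-K[0,2])/K[0,0]*d,(v-K[1,2])/K[1,1]*d,d],-1)
    return p@E[:3,:3].T+E[:3,3]
E
python3 - <<'E'
from h import *
o=readout.get_obs();print({k:np.round(v,3) for k,v in o.items()},ctrl.tips_ahead)
ims=[]
for n in("scene","top"):
    c=vision.camera(n);np.savez(n,**c);ims.append(c["color"])
    P=pts(c,c["extrinsics"]);h=cv2.cvtColor(c["color"],cv2.COLOR_RGB2HSV)
    m=(c["depth"]>0)&((h[...,0]<8)|(h[...,0]>172))&(h[...,1]>140)&(h[...,2]>80)
    n_,l,s,ce=cv2.connectedComponentsWithStats(m.astype(np.uint8))
    for i in range(1,n_):
        if s[i,4]>15: q=P[l==i];print(n,s[i],ce[i].round(),q.mean(0).round(3),q.min(0).round(3),q.max(0).round(3))
    print(c["extrinsics"][:3,3])
cv2.imwrite("pics/a.png",cv2.cvtColor(cv2.resize(ims[0],(800,600)),cv2.COLOR_RGB2BGR))
cv2.imwrite("pics/b.png",cv2.cvtColor(cv2.resize(ims[1],(800,600)),cv2.COLOR_RGB2BGR))
E
```

```text
pics
{'time_s': np.float64(0.0), 'q': array([-1.344,  0.182,  1.608,  0.   ,  1.354, -0.206]), 'dq': array([-0.001, -0.001, -0.   , -0.001,  0.001, -0.003]), 'joint_efforts': array([-0.0000e+00, -4.4487e+01, -3.5134e+01, -0.0000e+00,  9.0000e-03,
        0.0000e+00]), 'eef_pos': array([ 0.241, -0.521,  0.228]), 'eef_rot': array([-0.001,  0.977,  0.215, -0.   ]), 'wrist_force': array([-0.18 ,  0.101,  0.975]), 'torque': array([-0.02 , -0.037, -0.019]), 'grasp_force': np.float64(0.0), 'opening': np.float64(1.003)} 0.019
scene [ 64 144   7   8  36] [ 66. 148.] [ 1.152 -0.031  0.013] [ 1.132 -0.04   0.011] [ 1.175 -0.019  0.015]
scene [229 163  21  14 182] [239. 169.] [ 0.552 -0.099  0.209] [ 0.541 -0.121  0.2  ] [ 0.567 -0.078  0.215]
scene [188 228  15  20 197] [195. 239.] [0.543 0.037 0.124] [ 0.529 -0.06  -0.001] [0.656 0.053 0.151]
scene [187 261  24  22 256] [198. 274.] [0.526 0.054 0.046] [0.515 0.023 0.023] [0.544 0.066 0.071]
scene [180 318  20  15  31] [190. 324.] [0.474 0.128 0.01 ] [0.47  0.108 0.007] [0.477 0.151 0.013]
[0.10486452 0.40520378 0.73511167]
top [202   0  16  29 164] [209.  14.] [ 1.073 -0.006  0.011] [ 1.032e+00 -2.900e-02 -1.000e-03] [1.12  0.014 0.02 ]
top [232 176  21  13 153] [242. 182.] [ 0.556 -0.102  0.21 ] [ 0.542 -0.126  0.191] [ 0.572 -0.079  0.216]
top [183 187  11  11  91] [188. 192.] [0.541 0.035 0.131] [0.529 0.024 0.112] [0.555 0.049 0.152]
[ 0.43895219 -0.12029168  1.20706486]
```

View pics/a.png

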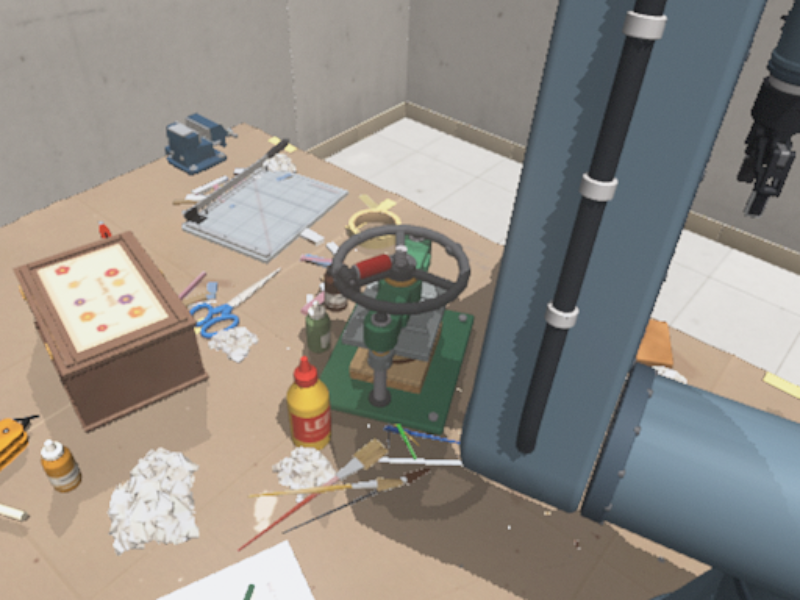

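View pics/b.png

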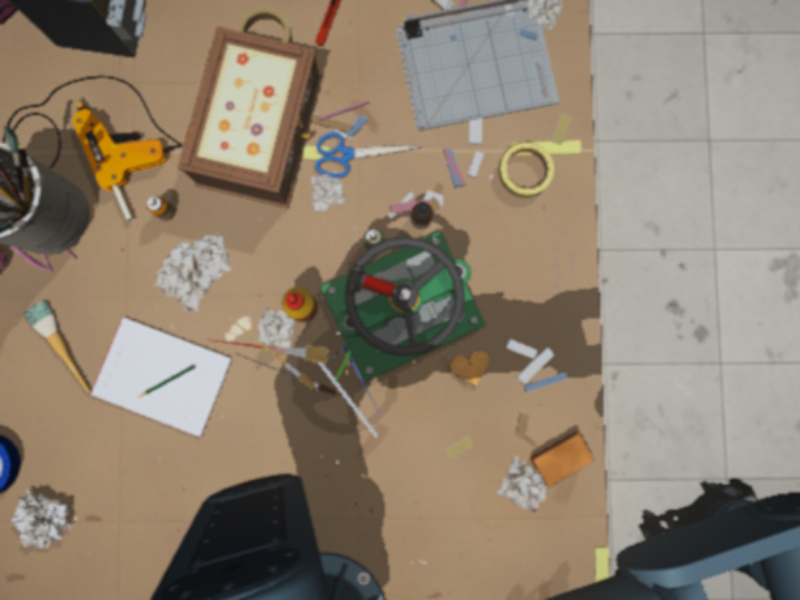

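The scene view shows the wheel with the red handle near (375,265) and the glue bottle at (308,410). The top view has the hub at about (405,296), the handle at (379,285) running to the pivot near (357,277), and the heart at (470,368). Next I'll fit the wheel.

```bash
cat > m.py <<'E'
from h import *
def wheel(P,hsv,guess):
    z=P[...,2];d=np.hypot(P[...,0]-guess[0],P[...,1]-guess[1])
    red=((hsv[...,0]<8)|(hsv[...,0]>172))&(hsv[...,1]>140)&(z>.19)&(z<.3)&(d<.13)
    m=(z>.176)&(z<.2)&(d>.07)&(d<.115)&(hsv[...,1]<90)
    q=P[m]
    c=np.array(guess[:2])
    from scipy.optimize import least_squares
    f=lambda p:np.hypot(q[:,0]-p[0],q[:,1]-p[1])-.0845
    c=least_squares(f,c,loss="soft_l1",f_scale=.003).x
    r=P[red].mean(0); v=r[:2]-c
    w=P[red][:,:2]; 
    ax=np.linalg.svd(w-w.mean(0))[2][0]
    print("n",m.sum(),"res",np.abs(f(c)).mean().round(4),"c",c.round(4),"red",r.round(4),"ang",np.degrees(np.arctan2(v[1],v[0])).round(1),"dist",np.hypot(*v).round(4),"svd",np.degrees(np.arctan2(ax[1],ax[0])).round(1))
    return c
if __name__=="__main__":
    for n in("top","scene"):
        c=np.load(n+".npz");P=pts(c,c["extrinsics"]);hsv=cv2.cvtColor(c["color"],cv2.COLOR_RGB2HSV)
        g=wheel(P,hsv,(.545,-.137)); wheel(P,hsv,g)
E
python3 m.py
```

```text
n 1389 res 0.0043 c [ 0.5411 -0.1405] red [ 0.5553 -0.1025  0.2101] ang 69.5 dist 0.0405 svd -109.2
n 1390 res 0.0043 c [ 0.541  -0.1407] red [ 0.5553 -0.1025  0.2101] ang 69.4 dist 0.0408 svd -109.2
n 1616 res 0.0034 c [ 0.5408 -0.1361] red [ 0.5519 -0.0995  0.2088] ang 73.2 dist 0.0383 svd 70.9
n 1609 res 0.0033 c [ 0.5406 -0.1361] red [ 0.5519 -0.0995  0.2088] ang 72.9 dist 0.0383 svd 70.9
```

```bash
cat > go.py <<'E'
from h import *
def plan(t,yaw,show=True):
    """shift (mm) & rotvec in tool axes to reach position t, tool down, tool y at angle yaw deg"""
    o=readout.get_obs();A=Rq(o["eef_rot"]);a=np.radians(yaw)
    y=np.array([np.cos(a),np.sin(a),0]);z=np.array([0,0,-1.]);B=R.from_matrix(np.stack([np.cross(y,z),y,z],1))
    print("xyz",(A.inv().apply(np.array(t)-o["eef_pos"])*1e3).round(1),"rot",(A.inv()*B).as_rotvec().round(4))
E
python3 -c "
from go import *
plan((.545,-.13,.33),-20)"
```

```text
xyz [ 440.1 -228.1 -101.8] rot [-0.0013 -0.0009 -0.7889]
```

Emit:
play_rows --xyz '[[0, 0, -50], [44, -23, -100], [88, -46, -102], [140, -72, -102], [190, -98, -102], [240, -124, -102], [290, -150, -102], [340, -176, -102], [390, -202, -102], [440, -228, -102]]' --rot '[[0, 0, 0], [0, 0, -0.1], [0, 0, -0.2], [0, 0, -0.3], [0, 0, -0.4], [0, 0, -0.5], [0, 0, -0.6], [0, 0, -0.7], [0, 0, -0.789], [0, 0, -0.789]]' --grip '[1, 1, 1, 1, 1, 1, 1, 0.7, 0.7, 0.7]'

```text
time_s: 1.35
eef_pos: [0.5457, -0.1287, 0.3301]
eef_rot: [-0.0, 0.819, 0.574, -0.0]
wrist_force: [0.6, -1.2, 0.7]
opening: 0.701
grasp_force: 0.0
```

```bash
python3 - <<'E'
from m import *; from go import plan
o=readout.get_obs();c=vision.camera("wrist")
T=np.eye(4);T[:3,:3]=Rq(o["eef_rot"]).as_matrix();T[:3,3]=o["eef_pos"]
print(o["eef_pos"],o["time_s"],o["wrist_force"],o["opening"])
P=pts(c,T@c["hand_eye"]);hsv=cv2.cvtColor(c["color"],cv2.COLOR_RGB2HSV)
cv2.imwrite("pics/w.png",c["color"][...,::-1])
g=wheel(P,hsv,(.541,-.1385));wheel(P,hsv,g)
plan((.5547,-.101,.206),-20)
E
```

```text
[ 0.54572977 -0.1287328   0.33012734] 1.35 [ 0.62957434 -1.23052071  0.7118691 ] 0.7009048844657991
n 6028 res 0.0037 c [ 0.5455 -0.1397] red [ 0.5605 -0.0993  0.2105] ang 69.7 dist 0.0431 svd -109.5
n 6041 res 0.0037 c [ 0.5456 -0.1397] red [ 0.5605 -0.0993  0.2105] ang 69.9 dist 0.043 svd -109.5
xyz [ 22.4  -1.8 124.1] rot [ 0.0003 -0.0045  0.0046]
```

View pics/w.png

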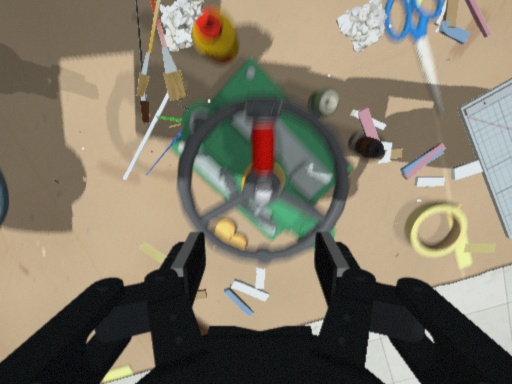

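The wrist view shows the handle vertical at (263,145), the hub at (264,183) and the fork at (264,108). The fingers straddle it evenly. I'll go lower and look again.

Emit:
play_rows --xyz '[[5, 0, 10], [12, 0.5, 25], [18, 0.7, 40], [24, 0.7, 55], [24, 0.7, 65], [24, 0.7, 68], [24, 0.7, 68], [24, 0.7, 68], [24, 0.7, 68], [24, 0.7, 68]]' --rot '[[0, 0, 0], [0, 0, 0], [0, 0, 0], [0, 0, 0], [0, 0, 0], [0, 0, 0], [0, 0, 0], [0, 0, 0], [0, 0, 0], [0, 0, 0]]' --grip '[0.7, 0.7, 0.7, 0.7, 0.7, 0.7, 0.7, 0.7, 0.7, 0.7]'

```text
time_s: 2.65
eef_pos: [0.554, -0.1082, 0.2628]
eef_rot: [0.0, 0.819, 0.574, 0.0]
wrist_force: [0.1, -0.3, 0.0]
opening: 0.695
grasp_force: 0.0
```

```bash
python3 - <<'E'
from m import *; from go import plan
o=readout.get_obs();c=vision.camera("wrist")
T=np.eye(4);T[:3,:3]=Rq(o["eef_rot"]).as_matrix();T[:3,3]=o["eef_pos"]
print(o["eef_pos"],o["time_s"],o["wrist_force"])
P=pts(c,T@c["hand_eye"]);hsv=cv2.cvtColor(c["color"],cv2.COLOR_RGB2HSV)
cv2.imwrite("pics/w2.png",c["color"][...,::-1])
wheel(P,hsv,(.543,-.139))
E
```

```text
[ 0.55396097 -0.10824273  0.26278744] 2.65 [ 0.10278495 -0.34253995  0.04014226]
n 8552 res 0.0037 c [ 0.5449 -0.1401] red [ 0.5587 -0.1014  0.2103] ang 70.4 dist 0.0411 svd -108.7
```

View pics/w2.png

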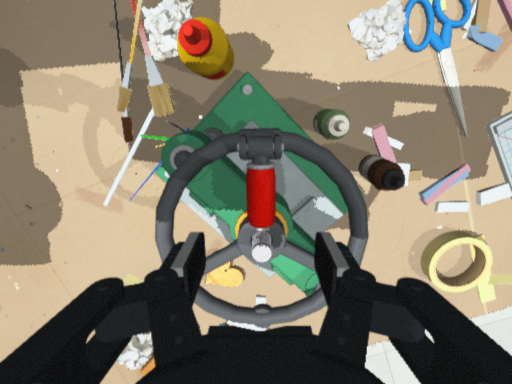

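The lower view shows the handle at (261,195), the hub at (262,240) and the fork at (262,148), still centred between the pads. Descending and gripping.

Emit:
play_rows --xyz '[[4, 0.6, 10], [7, 1.2, 22], [7, 1.2, 34], [7, 1.2, 46], [7, 1.2, 55], [7, 1.2, 57], [7, 1.2, 57], [7, 1.2, 57], [7, 1.2, 57], [7, 1.2, 57]]' --rot '[[0, 0, 0], [0, 0, 0], [0, 0, 0], [0, 0, 0], [0, 0, 0], [0, 0, 0], [0, 0, 0], [0, 0, 0], [0, 0, 0], [0, 0, 0]]' --grip '[0.7, 0.7, 0.7, 0.7, 0.7, 0.7, 0.3, 0.1, 0.1, 0.1]'

```text
time_s: 3.95
eef_pos: [0.5585, -0.1024, 0.2088]
eef_rot: [0.002, 0.819, 0.574, 0.001]
wrist_force: [-5.1, 0.5, 14.1]
opening: 0.098
grasp_force: 7.4
```

```bash
python3 - <<'E'
from h import *
o=readout.get_obs();print({k:np.round(v,3) for k,v in o.items() if k in("eef_pos","wrist_force","torque","opening","grasp_force")})
c=vision.camera("wrist");s=vision.camera("scene")["color"][110:240,180:330]
s=cv2.resize(s,(443,384))
cv2.imwrite("pics/g.png",cv2.resize(np.hstack([c["color"][:,80:437],s]),(800,384))[...,::-1])
E
```

```text
{'eef_pos': array([ 0.559, -0.102,  0.209]), 'wrist_force': array([-5.05 ,  0.5  , 14.106]), 'torque': array([ 0.329,  0.88 , -0.001]), 'grasp_force': np.float64(7.429), 'opening': np.float64(0.098)}
```

View pics/g.png

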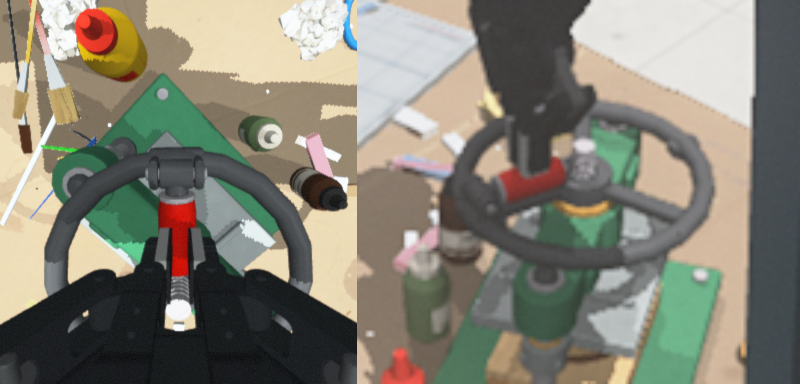

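The left panel shows the pads, with a gap at (180,260), lying over the red handle rather than round it. The right panel shows the tips on top of the handle at (530,170). I'll check the tip depth in the tool frame.

```bash
python3 - <<'E'
from h import *
c=vision.camera("wrist");P=pts(c,c["hand_eye"]);hsv=cv2.cvtColor(c["color"],cv2.COLOR_RGB2HSV)
m=(c["depth"]>0)&(P[...,2]<.03)&(abs(P[...,0])<.03)&(abs(P[...,1])<.06)
print("near",m.sum());q=P[m];print(np.percentile(q[:,2],[1,50,90,99,100]).round(4))
for v in range(225,300,8):
    print(v,[tuple((P[v,u]*1e3).round().astype(int)) for u in range(232,290,6)])
E
```

```text
near 45246
[-0.1003 -0.0773 -0.0191  0.0179  0.0289]
225 [(np.int64(-9), np.int64(-18), np.int64(40)), (np.int64(6), np.int64(-11), np.int64(6)), (np.int64(10), np.int64(-7), np.int64(-1)), (np.int64(10), np.int64(-4), np.int64(-2)), (np.int64(11), np.int64(-1), np.int64(-4)), (np.int64(10), np.int64(3), np.int64(-2)), (np.int64(10), np.int64(6), np.int64(-1)), (np.int64(8), np.int64(9), np.int64(3)), (np.int64(-20), np.int64(18), np.int64(65)), (np.int64(-35), np.int64(26), np.int64(100))]
233 [(np.int64(-15), np.int64(-19), np.int64(40)), (np.int64(-15), np.int64(-14), np.int64(40)), (np.int64(10), np.int64(-7), np.int64(-13)), (np.int64(10), np.int64(-4), np.int64(-12)), (np.int64(6), np.int64(-1), np.int64(-4)), (np.int64(6), np.int64(3), np.int64(-3)), (np.int64(10), np.int64(6), np.int64(-12)), (np.int64(10), np.int64(9), np.int64(-13)), (np.int64(11), np.int64(12), np.int64(-13)), (np.int64(-23), np.int64(22), np.int64(57))]
241 [(np.int64(6), np.int64(-13), np.int64(-14)), (np.int64(9), np.int64(-9), np.int64(-20)), (np.int64(10), np.int64(-6), np.int64(-21)), (np.int64(10), 
[... 2731 characters left out ...]
36), np.int64(-1), np.int64(4)), (np.int64(-36), np.int64(3), np.int64(4)), (np.int64(-39), np.int64(7), np.int64(8)), (np.int64(2), np.int64(7), np.int64(-47)), (np.int64(12), np.int64(8), np.int64(-60)), (np.int64(11), np.int64(11), np.int64(-60))]
297 [(np.int64(16), np.int64(-7), np.int64(-70)), (np.int64(16), np.int64(-6), np.int64(-70)), (np.int64(-1), np.int64(-5), np.int64(-49)), (np.int64(-10), np.int64(-3), np.int64(-37)), (np.int64(-36), np.int64(-1), np.int64(-4)), (np.int64(-36), np.int64(3), np.int64(-3)), (np.int64(-38), np.int64(6), np.int64(0)), (np.int64(-1), np.int64(7), np.int64(-48)), (np.int64(15), np.int64(8), np.int64(-68)), (np.int64(16), np.int64(9), np.int64(-71))]
```

Emit:
play_rows --xyz '[[0, 0, -10], [0, 0, -20], [0, 0, -35], [0, 0, -50], [0, 0, -60], [0, 0, -60], [0, 0, -60], [0, 0, -60], [0, 0, -60], [0, 0, -60]]' --rot '[[0, 0, 0], [0, 0, 0], [0, 0, 0], [0, 0, 0], [0, 0, 0], [0, 0, 0], [0, 0, 0], [0, 0, 0], [0, 0, 0], [0, 0, 0]]' --grip '[0.1, 0.1, 0.2, 0.4, 0.5, 0.5, 0.5, 0.5, 0.5, 0.5]'

```text
time_s: 5.35
eef_pos: [0.5573, -0.1019, 0.2652]
eef_rot: [-0.0, 0.819, 0.574, -0.0]
wrist_force: [0.1, 0.3, 0.3]
opening: 0.499
grasp_force: 0.0
```

```bash
python3 - <<'E'
from h import *
o=readout.get_obs();print({k:np.round(v,3) for k,v in o.items() if k in("eef_pos","wrist_force","torque","opening","grasp_force")})
c=vision.camera("wrist");P=pts(c,c["hand_eye"])
m=(c["depth"]>0)&(P[...,2]<.028)&(abs(P[...,0])<.03)&(abs(P[...,1])<.07)
for s in(-1,1):
    q=P[m&(P[...,1]*s>0)]*1e3
    for zz in range(-60,30,6):
        k=abs(q[:,2]-zz)<3
        if k.any(): print(s,zz,k.sum(),q[k].min(0).round(),q[k].max(0).round())
s=vision.camera("scene")["color"][90:240,180:330]
cv2.imwrite("pics/g2.png",np.hstack([cv2.resize(c["color"][100:384,100:412],(422,384)),cv2.resize(s,(384,384))])[...,::-1])
E
```

```text
{'eef_pos': array([ 0.557, -0.102,  0.265]), 'wrist_force': array([0.079, 0.258, 0.284]), 'torque': array([-0.006, -0.046,  0.017]), 'grasp_force': np.float64(0.0), 'opening': np.float64(0.499)}
-1 -60 2538 [-13. -55. -63.] [ 13. -19. -57.]
-1 -54 888 [-13. -53. -57.] [ 13. -20. -51.]
-1 -48 399 [  1. -50. -51.] [ 14. -22. -45.]
-1 -42 405 [-11. -32. -45.] [ 12. -20. -39.]
-1 -36 250 [-11. -34. -39.] [ 11. -20. -33.]
-1 -30 264 [-12. -34. -33.] [ 11. -20. -27.]
-1 -24 233 [-12. -34. -27.] [ 11. -20. -21.]
-1 -18 204 [-11. -34. -21.] [ 11. -20. -15.]
-1 -12 163 [-12. -33. -15.] [ 11. -20.  -9.]
-1 -6 55 [-12. -27.  -9.] [ 10. -20.  -4.]
1 -60 2543 [-13.  21. -63.] [ 14.  57. -57.]
1 -54 874 [-13.  22. -57.] [ 14.  55. -51.]
1 -48 389 [  1.  24. -51.] [ 14.  53. -45.]
1 -42 403 [-12.  22. -45.] [ 12.  36. -39.]
1 -36 242 [-12.  22. -39.] [ 11.  36. -33.]
1 -30 280 [-12.  22. -33.] [ 11.  36. -27.]
1 -24 222 [-12.  22. -27.] [ 11.  36. -21.]
1 -18 212 [-12.  22. -21.] [ 11.  36. -15.]
1 -12 160 [-12.  22. -15.] [11. 35. -9.]
1 -6 53 [-12.  22.  -9.] [10. 29. -4.]
```

View pics/g2.png

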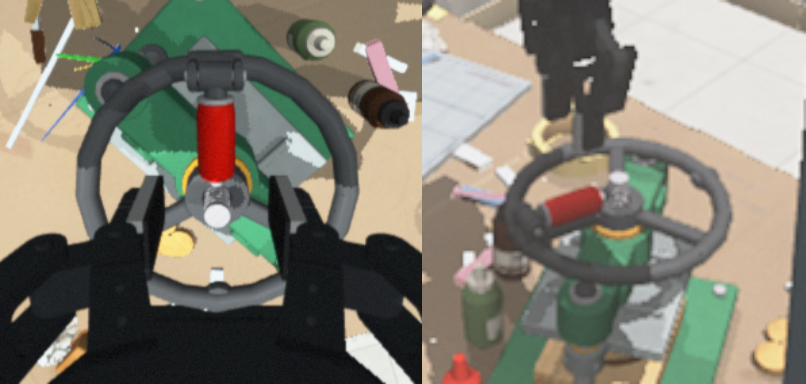

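The fingers show at (150,220) and (285,220), clear of the handle at (215,140). Their tips measure about tool z = -4 mm, roughly 23 mm short of the stated value, so the pads landed on top of the handle. I'll go deeper and grip.

Emit:
play_rows --xyz '[[0, 0, 15], [0, 0, 30], [0, 0, 45], [0, 0, 60], [0, 0, 72], [0, 0, 79], [0, 0, 79], [0, 0, 79], [0, 0, 79], [0, 0, 79]]' --rot '[[0, 0, 0], [0, 0, 0], [0, 0, 0], [0, 0, 0], [0, 0, 0], [0, 0, 0], [0, 0, 0], [0, 0, 0], [0, 0, 0], [0, 0, 0]]' --grip '[0.5, 0.5, 0.5, 0.5, 0.5, 0.5, 0.35, 0.1, 0.1, 0.1]'

```text
time_s: 6.7
eef_pos: [0.5572, -0.102, 0.1869]
eef_rot: [-0.0, 0.819, 0.574, -0.0]
wrist_force: [-3.3, -0.1, 3.5]
opening: 0.235
grasp_force: 59.0
```

Emit:
play_rows --xyz '[[0.5, 0, -6.3], [2, 0, -12.4], [4.4, 0, -18.2], [7.6, 0, -23.5], [11.7, 0, -28.3], [16.5, 0, -32.4], [21.9, 0, -35.6], [27.6, 0, -38], [33.7, 0, -39.5], [39, 0, -40]]' --rot '[[0, 0, 0], [0, 0, 0], [0, 0, 0], [0, 0, 0], [0, 0, 0], [0, 0, 0], [0, 0, 0], [0, 0, 0], [0, 0, 0], [0, 0, 0]]' --grip '[0.1, 0.1, 0.1, 0.1, 0.1, 0.1, 0.1, 0.1, 0.1, 0.1]'

```text
time_s: 7.95
eef_pos: [0.5699, -0.0668, 0.2282]
eef_rot: [0.001, 0.819, 0.573, -0.002]
wrist_force: [-9.0, -7.5, -8.1]
opening: 0.227
grasp_force: 58.6
```

```bash
python3 - <<'E'
from h import *
o=readout.get_obs();print({k:np.round(v,3) for k,v in o.items() if k in("eef_pos","wrist_force","torque","opening","grasp_force")})
c=vision.camera("wrist");s=vision.camera("scene")["color"][90:240,180:330]
cv2.imwrite("pics/g3.png",np.hstack([cv2.resize(c["color"][100:384,100:412],(416,384)),cv2.resize(s,(384,384))])[...,::-1])
E
```

```text
{'eef_pos': array([ 0.57 , -0.067,  0.228]), 'wrist_force': array([-9.015, -7.454, -8.102]), 'torque': array([-1.258,  1.695, -0.031]), 'grasp_force': np.float64(58.59), 'opening': np.float64(0.227)}
```

View pics/g3.png

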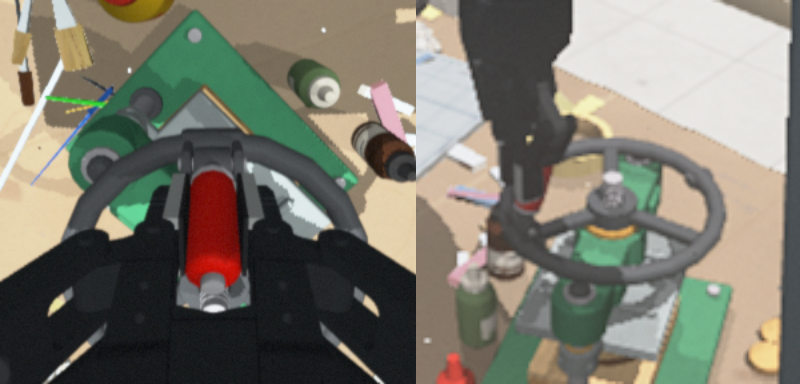

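The left panel shows the red handle clamped between the pads at (212,230). The right panel shows it raised at the rim at (535,190). I'll measure its tilt.

```bash
cat > tilt.py <<'E'
from h import *
def tilt():
    o=readout.get_obs();c=vision.camera("wrist");A=Rq(o["eef_rot"]).as_matrix()
    T=np.eye(4);T[:3,:3]=A;T[:3,3]=o["eef_pos"]
    P=pts(c,T@c["hand_eye"]);h=cv2.cvtColor(c["color"],cv2.COLOR_RGB2HSV)
    m=((h[...,0]<8)|(h[...,0]>172))&(h[...,1]>140)&(P[...,2]>.19)&(abs(P[...,:2]-o["eef_pos"][:2]).max(-1)<.06)
    q=P[m];r=A[:,0];y=A[:,1]
    for z in np.arange(.2,.29,.008):
        k=abs(q[:,2]-z)<.004
        if k.sum()>8: 
            d=q[k]-o["eef_pos"]; print(z.round(3),k.sum(),"x near-face max/min",(d@r).max().round(4),(d@r).min().round(4),"y",(d@y).min().round(4),(d@y).max().round(4))
    print("pos",o["eef_pos"].round(4),"F",o["wrist_force"].round(1))
if __name__=="__main__": tilt()
E
python3 tilt.py
```

```text
0.216 22 x near-face max/min 0.004 -0.003 y -0.0087 0.0099
0.224 265 x near-face max/min 0.0044 -0.0032 y -0.0085 0.0108
0.232 368 x near-face max/min 0.003 -0.0064 y -0.0085 0.0109
0.24 411 x near-face max/min 0.0066 -0.008 y -0.0084 0.0109
0.248 490 x near-face max/min 0.0 -0.01 y -0.0085 0.0108
0.256 696 x near-face max/min -0.0036 -0.0234 y -0.0088 0.0112
0.264 640 x near-face max/min -0.0057 -0.022 y -0.0086 0.0109
pos [ 0.57   -0.0662  0.2283] F [-6.6 -5.4 -7.4]
```

```bash
cat > tilt2.py <<'E'
from h import *
o=readout.get_obs();c=vision.camera("wrist");A=Rq(o["eef_rot"]).as_matrix()
T=np.eye(4);T[:3,:3]=A;T[:3,3]=o["eef_pos"]
P=pts(c,T@c["hand_eye"]);h=cv2.cvtColor(c["color"],cv2.COLOR_RGB2HSV)
d=(P-o["eef_pos"])@A
m=((h[...,0]<8)|(h[...,0]>172))&(h[...,1]>140)&(abs(d[...,1]-.001)<.0035)&(abs(d[...,0])<.05)&(P[...,2]>.19)&(P[...,2]<.3)
q=np.c_[d[m][:,0],P[m][:,2]]
rows=np.nonzero(m)[0]
for r in range(rows.min(),rows.max()+1,6): print(r,(q[rows==r].mean(0)*1e3).round(1))
print((( T@c["hand_eye"])[:3,3]-o["eef_pos"])@A)
# wheel centre from rim in tool x
hub=P[(abs(P[...,2]-.194)<.003)&(np.hypot(P[...,0]-.544,P[...,1]+.1395)<.025)]
print("hub",len(hub),hub.mean(0) if len(hub) else "", o["eef_pos"])
E
python3 tilt2.py
```

```text
227 [  3.9 219.3]
233 [  3.1 225.8]
239 [  1.5 230.1]
245 [2.000e-01 2.348e+02]
251 [ -1.  239.3]
257 [ -2.4 242.9]
263 [ -3.3 247.4]
269 [ -4.4 251. ]
275 [ -5.5 254.6]
281 [ -6.6 257.8]
287 [ -8.  260.5]
293 [-10.1 262.1]
299 [-13.1 262.6]
[ 0.07399126  0.00113131 -0.1449361 ]
hub 555 [ 0.54331166 -0.14555276  0.19358042] [ 0.56998693 -0.06614996  0.22830387]
```

Emit:
play_rows --xyz '[[0, 0, 0], [0, 0, 0], [0, 0, 0], [-3, 0, 0], [-6, 0, 0.5], [-9.5, 0, 1], [-9.5, 0, 1], [-9.5, 0, 1], [-9.5, 0, 1], [-9.5, 0, 1]]' --rot '[[0, 0, 0], [0, 0, 0], [0, 0, 0], [0, 0.08, 0], [0, 0.16, 0], [0, 0.26, 0], [0, 0.26, 0], [0, 0.26, 0], [0, 0.26, 0], [0, 0.26, 0]]' --grip '[0.3, 0.4, 0.4, 0.4, 0.4, 0.4, 0.4, 0.1, 0.1, 0.1]'

```text
time_s: 9.4
eef_pos: [0.5673, -0.0744, 0.2263]
eef_rot: [-0.073, 0.812, 0.569, 0.105]
wrist_force: [-3.8, -4.4, 4.3]
opening: 0.243
grasp_force: 58.7
```

```bash
python3 tilt2.py
```

```text
217 [ 10.8 221.8]
223 [ 11.1 230.9]
229 [ 10.9 237.9]
235 [ 10.6 244.2]
241 [ 10.5 250.2]
247 [ 10.2 255.5]
253 [  9.9 260.2]
259 [  8.1 261.8]
265 [  5.9 262.5]
271 [  2.5 261.2]
277 [nan nan]
283 [nan nan]
289 [ -6.6 259.3]
[ 0.07388804  0.00113003 -0.14508696]
hub 1056 [ 0.54791385 -0.13215252  0.19332144] [ 0.56728056 -0.07441217  0.22625428]tilt2.py:9: RuntimeWarning: Mean of empty slice.
  for r in range(rows.min(),rows.max()+1,6): print(r,(q[rows==r].mean(0)*1e3).round(1))
  ret = um.true_divide(
```

The handle is now aligned with the tool and centred. Swinging both upright onto the stop.

Emit:
play_rows --xyz '[[1, 0, 0], [2.1, 0, 0.1], [3.1, 0, 0.2], [4.1, 0, 0.3], [5.2, 0, 0.5], [6.2, 0, 0.7], [7.2, 0, 1], [7.7, 0, 1.1], [7.7, 0, 1.1], [7.7, 0, 1.1]]' --rot '[[0, -0.04, 0], [0, -0.08, 0], [0, -0.12, 0], [0, -0.16, 0], [0, -0.2, 0], [0, -0.24, 0], [0, -0.28, 0], [0, -0.3, 0], [0, -0.3, 0], [0, -0.3, 0]]' --grip '[0.1, 0.1, 0.1, 0.1, 0.1, 0.1, 0.1, 0.1, 0.1, 0.1]'

```text
time_s: 10.7
eef_pos: [0.57, -0.067, 0.2276]
eef_rot: [0.013, 0.818, 0.574, -0.018]
wrist_force: [-5.4, -3.8, 4.7]
opening: 0.24
grasp_force: 58.7
```

```bash
python3 tilt2.py 2>/dev/null; python3 -c "
from h import *
o=readout.get_obs();print(o['wrist_force'],o['torque'],Rq(o['eef_rot']).as_matrix().round(4))"
```

```text
217 [ 10.7 219.1]
223 [ 11.1 228.6]
229 [ 10.8 235.9]
235 [ 10.8 242.9]
241 [ 10.7 249.3]
247 [ 10.4 254.7]
253 [  9.9 259.4]
259 [  8.3 261.8]
265 [  6.1 263.2]
271 [  2.5 262.6]
277 [nan nan]
283 [nan nan]
289 [ -6.  264.2]
[ 0.07400887  0.00112981 -0.14491323]
hub 1167 [ 0.54512618 -0.13971971  0.1935464 ] [ 0.56997773 -0.06695713  0.22763854]
[-4.96957034 -2.8487546   4.71027436] [-0.69838962  0.87607523 -0.00246225] [[ 3.404e-01  9.402e-01 -1.410e-02]
 [ 9.393e-01 -3.406e-01 -4.130e-02]
 [-4.360e-02  8.000e-04 -9.990e-01]]
```

The handle is on its stop. I'll straighten the tool and start winding: clockwise is +y of the tool.

Emit:
play_rows --xyz '[[-0.5, 0, 0], [-1, 0, 0], [-1.4, 8, 0], [-2.6, 15.9, 0.1], [-4.6, 23.6, 0.2], [-7.3, 31.2, 0.3], [-10.8, 38.4, 0.4], [-15, 45.2, 0.6], [-19.8, 51.5, 0.8], [-25.3, 57.4, 1.1]]' --rot '[[0, 0.02, 0], [0, 0.04, 0], [0, 0.04, 0], [0, 0.04, 0], [0, 0.04, 0], [0, 0.04, 0], [0, 0.04, 0], [0, 0.04, 0], [0, 0.04, 0], [0, 0.04, 0]]' --grip '[0.1, 0.1, 0.1, 0.1, 0.1, 0.1, 0.1, 0.1, 0.1, 0.1]'

```text
time_s: 12.0
eef_pos: [0.6148, -0.1082, 0.2276]
eef_rot: [-0.001, 0.818, 0.575, -0.001]
wrist_force: [-8.3, 6.1, 7.7]
opening: 0.242
grasp_force: 59.2
```

```bash
cat > st.py <<'E'
from h import *
import sys,json,os
C=np.array([.5428,-.1421]) if len(sys.argv)<3 else np.array([float(sys.argv[1]),float(sys.argv[2])])
o=readout.get_obs();p=o["eef_pos"];v=p[:2]-C;r=np.hypot(*v);th=np.arctan2(v[1],v[0]);er=v/r;et=np.array([er[1],-er[0]])
F=o["wrist_force"];A=Rq(o["eef_rot"]).as_matrix()
with open("log.txt","a") as f:f.write(json.dumps([float(p[0]),float(p[1])])+"\n")
print("t",round(float(o["time_s"]),2),"a",(1.2235-th)%(2*np.pi),"r",r*1e3,"Ft(cw)",-(F[:2]@et),"Fr on tool",F[:2]@er,"Fz",F[2],"pos",p.round(4),"tilt",A[2,:2].round(4),"grip",o["opening"].round(3),"dq",abs(o["dq"]).max().round(3))
L=np.array([json.loads(l) for l in open("log.txt")])
if len(L)>=3:
    from scipy.optimize import least_squares
    s=least_squares(lambda q:np.hypot(L[:,0]-q[0],L[:,1]-q[1])-.0802,C);print("centre fit",s.x.round(4),(s.fun*1e3).round(1))
E
python3 st.py
```

```text
Traceback (most recent call last):
  File "st.py", line 7, in <module>
    print("t",round(float(o["time_s"]),2),"a",(1.2235-th)%(2*np.pi),"r",r*1e3,"Ft(cw)",-(F[:2]@et),"Fr on tool",F[:2]@er,"Fz",F[2],"pos",p.round(4),"tilt",A[2,:2].round(4),"grip",o["opening"].round(3),"dq",abs(o["dq"]).max().round(3))
                                                                                                                                                                                   ^^^^^^^^^^^^^^^^^^
AttributeError: 'float' object has no attribute 'round'
```

```bash
sed -i 's/o\["opening"\].round(3)/round(float(o["opening"]),3)/; s/abs(o\["dq"\]).max().round(3)/abs(np.array(o["dq"])).max()/' st.py; rm -f log.txt
cat > wp.py <<'E'
import numpy as np,sys
a0,s=float(sys.argv[1]),float(sys.argv[2]);a=a0+s*np.arange(1,11)
R=float(sys.argv[3]) if len(sys.argv)>3 else 80
print([[float(x),float(y),0] for x,y in zip((R*(np.cos(a)-np.cos(a0))).round(1),(R*(np.sin(a)-np.sin(a0))).round(1))],a[-1])
E
python3 st.py; python3 wp.py .8 .1
```

```text
t 12.0 a 0.7834488400959307 r 79.5578898402804 Ft(cw) 9.057946401394844 Fr on tool -4.885947684411237 Fz 7.7116124891676465 pos [ 0.6148 -0.1082  0.2276] tilt [-0.0006 -0.0024] grip 0.242 dq 0.10460317103796135
[[-6.0, 5.3, 0], [-12.5, 9.9, 0], [-19.4, 13.9, 0], [-26.7, 17.2, 0], [-34.3, 19.7, 0], [-42.1, 21.4, 0], [-50.1, 22.4, 0], [-58.1, 22.6, 0], [-66.0, 21.9, 0], [-73.9, 20.5, 0]] 1.8
```

Emit:
play_rows --xyz '[[-6, 5.3, -0.2], [-12.5, 9.9, -0.4], [-19.4, 13.9, -0.6], [-26.7, 17.2, -0.8], [-34.3, 19.7, -1], [-42.1, 21.4, -1], [-50.1, 22.4, -1], [-58.1, 22.6, -1], [-66, 21.9, -1], [-73.9, 20.5, -1]]' --rot '[[0, 0, 0], [0, 0, 0], [0, 0, 0], [0, 0, 0], [0, 0, 0], [0, 0, 0], [0, 0, 0], [0, 0, 0], [0, 0, 0], [0, 0, 0]]' --grip '[0.1, 0.1, 0.1, 0.1, 0.1, 0.1, 0.1, 0.1, 0.1, 0.1]'

```text
time_s: 13.25
eef_pos: [0.6115, -0.184, 0.2278]
eef_rot: [0.001, 0.818, 0.575, 0.002]
wrist_force: [6.7, 5.2, -2.0]
opening: 0.24
grasp_force: 58.7
```

```bash
python3 st.py; python3 wp.py 1.8 .1
```

```text
t 13.25 a 1.7713543279388968 r 80.52171159994035 Ft(cw) 7.94519091262973 Fr on tool 2.976954036070324 Fz -1.997675989969312 pos [ 0.6115 -0.184   0.2278] tilt [0.002  0.0031] grip 0.24 dq 0.10140741812698371
[[-7.7, -2.2, 0], [-15.1, -5.2, 0], [-22.2, -8.9, 0], [-28.9, -13.2, 0], [-35.1, -18.3, 0], [-40.8, -23.9, 0], [-45.9, -30.0, 0], [-50.4, -36.7, 0], [-54.1, -43.7, 0], [-57.2, -51.1, 0]] 2.8
```

Emit:
play_rows --xyz '[[-7.8, -1.7, 0], [-15.4, -4.2, 0], [-22.8, -7.7, 0], [-29.7, -11.8, 0], [-36, -17, 0], [-41.8, -22.8, 0], [-47, -29, 0], [-51.6, -35.8, 0], [-55.4, -43, 0], [-58.6, -50.6, 0]]' --rot '[[0, 0, 0], [0, 0, 0], [0, 0, 0], [0, 0, 0], [0, 0, 0], [0, 0, 0], [0, 0, 0], [0, 0, 0], [0, 0, 0], [0, 0, 0]]' --grip '[0.1, 0.1, 0.1, 0.1, 0.1, 0.1, 0.1, 0.1, 0.1, 0.1]'

```text
time_s: 14.5
eef_pos: [0.5441, -0.2236, 0.2278]
eef_rot: [0.002, 0.819, 0.574, 0.001]
wrist_force: [7.9, 0.3, -3.8]
opening: 0.239
grasp_force: 58.8
```

```bash
python3 st.py; python3 wp.py 2.8 .1 81.5
```

```text
t 14.5 a 2.7778297632029316 r 81.47176715673014 Ft(cw) 7.946636721483613 Fr on tool -0.2052672256051803 Fz -3.833924192980304 pos [ 0.5441 -0.2236  0.2278] tilt [-0.0002  0.0049] grip 0.239 dq 0.15647238454992346
centre fit [ 0.5426 -0.1433] [ 0.1 -0.1  0.1]
[[-2.3, -7.8, 0], [-3.9, -15.8, 0], [-4.6, -23.9, 0], [-4.6, -32.1, 0], [-3.7, -40.2, 0], [-2.0, -48.1, 0], [0.5, -55.9, 0], [3.7, -63.4, 0], [7.7, -70.5, 0], [12.3, -77.2, 0]] 3.8
```

```bash
python3 wp.py 2.8 .1 80.5;python3 wp.py 3.8 .1 80.5; python3 wp.py 4.8 .06 80.5
```

```text
[[-2.3, -7.7, 0], [-3.8, -15.6, 0], [-4.6, -23.6, 0], [-4.5, -31.7, 0], [-3.6, -39.7, 0], [-2.0, -47.5, 0], [0.5, -55.2, 0], [3.7, -62.6, 0], [7.6, -69.6, 0], [12.2, -76.2, 0]] 3.8
[[5.2, -6.1, 0], [11.1, -11.7, 0], [17.4, -16.6, 0], [24.2, -20.9, 0], [31.4, -24.5, 0], [38.9, -27.3, 0], [46.7, -29.4, 0], [54.6, -30.7, 0], [62.7, -31.2, 0], [70.7, -30.9, 0]] 4.8
[[4.8, 0.6, 0], [9.5, 1.4, 0], [14.2, 2.6, 0], [18.9, 4.0, 0], [23.4, 5.7, 0], [27.8, 7.6, 0], [32.1, 9.8, 0], [36.2, 12.3, 0], [40.2, 15.0, 0], [44.0, 18.0, 0]] 5.3999999999999995
```

Emit:
play_rows --xyz '[[-2.3, -7.7, 0], [-3.8, -15.6, 0], [-4.6, -23.6, 0], [-4.5, -31.7, 0], [-3.6, -39.7, 0], [-2.0, -47.5, 0.3], [0.5, -55.2, 0.5], [3.7, -62.6, 0.5], [7.6, -69.6, 0.5], [12.2, -76.2, 0.5]]' --rot '[[0, 0, 0], [0, 0, 0], [0, 0, 0], [0, 0, 0], [0, 0, 0], [0, 0, 0], [0, 0, 0], [0, 0, 0], [0, 0, 0], [0, 0, 0]]' --grip '[0.1, 0.1, 0.1, 0.1, 0.1, 0.1, 0.1, 0.1, 0.1, 0.1]'

```text
time_s: 15.75
eef_pos: [0.4762, -0.1882, 0.2278]
eef_rot: [0.004, 0.819, 0.574, -0.0]
wrist_force: [5.2, -7.0, -5.0]
opening: 0.241
grasp_force: 59.0
```

```bash
python3 st.py .5426 -.1433
```

```text
t 15.75 a 3.7704716109755547 r 80.13565648413625 Ft(cw) 8.703814443012067 Fr on tool -0.39540506115343504 Fz -4.97802641441027 pos [ 0.4762 -0.1882  0.2278] tilt [-0.0042  0.0058] grip 0.241 dq 0.12732332578053823
centre fit [ 0.5426 -0.1433] [ 0.  -0.1  0.1 -0.1]
```

Emit:
play_rows --xyz '[[5.2, -6.1, 0.2], [11.1, -11.7, 0.4], [17.4, -16.6, 0.6], [24.2, -20.9, 0.8], [31.4, -24.5, 1], [38.9, -27.3, 1], [46.7, -29.4, 1], [54.6, -30.7, 1], [62.7, -31.2, 1], [70.7, -30.9, 1]]' --rot '[[0, 0, 0], [0, 0, 0], [0, 0, 0], [0, 0, 0], [0, 0, 0], [0, 0, 0], [0, 0, 0], [0, 0, 0], [0, 0, 0], [0, 0, 0]]' --grip '[0.1, 0.1, 0.1, 0.1, 0.1, 0.1, 0.1, 0.1, 0.1, 0.1]'

```text
time_s: 17.0
eef_pos: [0.4696, -0.1113, 0.2276]
eef_rot: [0.002, 0.819, 0.574, -0.002]
wrist_force: [-6.3, -6.2, 6.4]
opening: 0.242
grasp_force: 60.4
```

```bash
python3 st.py .5426 -.1433;  python3 wp.py 4.8 .06 80.3;  python3 wp.py 5.4 .05 80.3
```

```text
t 17.0 a 4.778164403681633 r 79.73813218736863 Ft(cw) 8.24267155983655 Fr on tool 3.296023723416153 Fz 6.370469378523078 pos [ 0.4696 -0.1113  0.2276] tilt [-0.0061  0.0018] grip 0.242 dq 0.13877908606965103
centre fit [ 0.5427 -0.1434] [-0.  -0.3 -0.   0.  -0.3]
[[4.8, 0.6, 0], [9.5, 1.4, 0], [14.2, 2.6, 0], [18.8, 4.0, 0], [23.3, 5.6, 0], [27.7, 7.6, 0], [32.0, 9.8, 0], [36.1, 12.3, 0], [40.1, 15.0, 0], [43.9, 17.9, 0]] 5.3999999999999995
[[3.0, 2.6, 0], [5.9, 5.4, 0], [8.7, 8.3, 0], [11.3, 11.4, 0], [13.8, 14.5, 0], [16.1, 17.8, 0], [18.2, 21.2, 0], [20.1, 24.7, 0], [21.9, 28.3, 0], [23.5, 32.0, 0]] 5.9
```

Emit:
play_rows --xyz '[[4.8, 0.3, -0.2], [9.5, 0.8, -0.4], [14.3, 1.8, -0.5], [19, 3, -0.5], [23.6, 4.6, -0.5], [28.1, 6.6, -0.5], [32.5, 8.8, -0.5], [36.7, 11.3, -0.5], [40.8, 14.1, -0.5], [44.6, 17, -0.5]]' --rot '[[0, 0, 0], [0, 0, 0], [0, 0, 0], [0, 0, 0], [0, 0, 0], [0, 0, 0], [0, 0, 0], [0, 0, 0], [0, 0, 0], [0, 0, 0]]' --grip '[0.1, 0.1, 0.1, 0.1, 0.1, 0.1, 0.1, 0.1, 0.1, 0.1]'

```text
time_s: 18.25
eef_pos: [0.5007, -0.075, 0.2276]
eef_rot: [0.002, 0.819, 0.574, -0.002]
wrist_force: [-6.2, -6.8, 4.9]
opening: 0.242
grasp_force: 60.1
```

```bash
python3 st.py .5426 -.1433
```

```text
t 18.25 a 5.385114940320106 r 80.14827300563631 Ft(cw) 8.811027983988676 Fr on tool -2.5857163657847515 Fz 4.892960817013926 pos [ 0.5007 -0.075   0.2276] tilt [-0.0055  0.0011] grip 0.242 dq 0.0686928569057957
centre fit [ 0.5427 -0.1433] [-0.  -0.3  0.   0.  -0.3  0.1]
```

Good. From here the disc can be met (5.65 rad on), so I'll wind 0.4 rad per call.

```bash
for i in 5.4 5.8 6.2 6.6 7.0 7.4 7.8 8.2 8.6 9.0; do python3 wp.py $i .04 80.3; done
```

```text
[[2.4, 2.1, 0], [4.8, 4.3, 0], [7.1, 6.5, 0], [9.2, 8.9, 0], [11.3, 11.4, 0], [13.3, 13.9, 0], [15.2, 16.5, 0], [16.9, 19.2, 0], [18.6, 21.9, 0], [20.1, 24.7, 0]] 5.800000000000001
[[1.4, 2.9, 0], [2.8, 5.8, 0], [4.0, 8.8, 0], [5.0, 11.8, 0], [6.0, 14.9, 0], [6.8, 18.0, 0], [7.5, 21.1, 0], [8.1, 24.3, 0], [8.6, 27.4, 0], [8.9, 30.6, 0]] 6.2
[[0.2, 3.2, 0], [0.3, 6.4, 0], [0.2, 9.6, 0], [0.0, 12.8, 0], [-0.3, 16.0, 0], [-0.7, 19.2, 0], [-1.3, 22.4, 0], [-2.0, 25.5, 0], [-2.8, 28.6, 0], [-3.7, 31.7, 0]] 6.6000000000000005
[[-1.1, 3.0, 0], [-2.2, 6.0, 0], [-3.5, 9.0, 0], [-5.0, 11.8, 0], [-6.5, 14.7, 0], [-8.1, 17.4, 0], [-9.9, 20.1, 0], [-11.7, 22.7, 0], [-13.7, 25.3, 0], [-15.8, 27.7, 0]] 7.0
[[-2.2, 2.4, 0], [-4.4, 4.7, 0], [-6.8, 6.9, 0], [-9.2, 9.0, 0], [-11.7, 11.0, 0], [-14.3, 12.9, 0], [-16.9, 14.7, 0], [-19.7, 16.4, 0], [-22.5, 17.9, 0], [-25.3, 19.4, 0]] 7.4
[[-2.9, 1.4, 0], [-5.9, 2.6, 0], [-8.9, 3.7, 0], [-11.9, 4.7, 0], [-15.0, 5.6, 0], [-18.2, 6.3, 0], [-21.3, 6.9, 0], [-24.5, 7.4, 0], [-27.7, 7.8, 0], [-30.9, 8.0, 0]] 7.800000000000001
[[-3.2, 0.1, 0], [-6.4, 0.1, 0], [-9.6, -0.1, 0], [-12.8, -0.3, 0], [-16.0, -0.7, 0], [-19.2, -1.3, 0], [-22.3, -1.9, 0], [-25.4, -2.7, 0], [-28.5, -3.6, 0], [-31.6, -4.6, 0]] 8.2
[[-3.0, -1.1, 0], [-5.9, -2.4, 0], [-8.8, -3.8, 0], [-11.7, -5.3, 0], [-14.5, -6.9, 0], [-17.2, -8.6, 0], [-19.8, -10.5, 0], [-22.4, -12.4, 0], [-24.9, -14.4, 0], [-27.3, -16.6, 0]] 8.6
[[-2.3, -2.2, 0], [-4.5, -4.5, 0], [-6.7, -6.9, 0], [-8.7, -9.4, 0], [-10.6, -12.0, 0], [-12.5, -14.6, 0], [-14.2, -17.4, 0], [-15.8, -20.1, 0], [-17.3, -23.0, 0], [-18.7, -25.9, 0]] 9.0
[[-1.3, -3.0, 0], [-2.4, -6.0, 0], [-3.4, -9.0, 0], [-4.3, -12.1, 0], [-5.1, -15.2, 0], [-5.8, -18.3, 0], [-6.3, -21.5, 0], [-6.7, -24.7, 0], [-7.0, -27.9, 0], [-7.1, -31.1, 0]] 9.4
```

Emit:
play_rows --xyz '[[2.4, 2.1, 0], [4.8, 4.3, 0], [7, 6.6, 0], [9.2, 9.0, 0], [11.3, 11.4, 0], [13.4, 14, 0], [15.3, 16.6, 0], [17.1, 19.2, 0], [18.8, 22, 0], [20.1, 24.7, 0]]' --rot '[[0, 0, 0], [0, 0, 0], [0, 0, 0], [0, 0, 0], [0, 0, 0], [0, 0, 0], [0, 0, 0], [0, 0, 0], [0, 0, 0], [0, 0, 0]]' --grip '[0.1, 0.1, 0.1, 0.1, 0.1, 0.1, 0.1, 0.1, 0.1, 0.1]'

```text
time_s: 19.5
eef_pos: [0.5303, -0.064, 0.2276]
eef_rot: [0.001, 0.819, 0.574, -0.002]
wrist_force: [-8.2, -4.1, 6.6]
opening: 0.239
grasp_force: 60.4
```

```bash
python3 st.py .5426 -.1433
```

```text
t 19.5 a 5.781719820505613 r 80.2202442520984 Ft(cw) 8.6883826923579 Fr on tool -2.8038253867656753 Fz 6.637110268330485 pos [ 0.5303 -0.064   0.2276] tilt [-0.0048 -0.0002] grip 0.239 dq 0.05630847895674232
centre fit [ 0.5427 -0.1433] [-0.  -0.2  0.   0.  -0.3  0.   0.1]
```

Emit:
play_rows --xyz '[[1.4, 2.9, 0], [2.8, 5.8, 0], [4.0, 8.8, -0.3], [5.0, 11.8, -0.5], [6.0, 14.9, -0.5], [6.8, 18.0, -0.5], [7.5, 21.1, -0.5], [8.1, 24.3, -0.5], [8.6, 27.4, -0.5], [8.9, 30.6, -0.5]]' --rot '[[0, 0, 0], [0, 0, 0], [0, 0, 0], [0, 0, 0], [0, 0, 0], [0, 0, 0], [0, 0, 0], [0, 0, 0], [0, 0, 0], [0, 0, 0]]' --grip '[0.1, 0.1, 0.1, 0.1, 0.1, 0.1, 0.1, 0.1, 0.1, 0.1]'

```text
time_s: 20.75
eef_pos: [0.5614, -0.0653, 0.2276]
eef_rot: [0.0, 0.819, 0.574, -0.002]
wrist_force: [-8.8, -1.4, 5.7]
opening: 0.238
grasp_force: 60.4
```

```bash
python3 st.py .5426 -.1433
```

```text
t 20.75 a 6.172914308630715 r 80.2671782995251 Ft(cw) 8.255536863716518 Fr on tool -3.390680834722499 Fz 5.735376823930965 pos [ 0.5614 -0.0653  0.2276] tilt [-0.0038 -0.0023] grip 0.238 dq 0.06511618859785714
centre fit [ 0.5427 -0.1433] [-0.1 -0.2  0.1  0.  -0.3  0.   0.1  0. ]
```

Emit:
play_rows --xyz '[[0.2, 3.2, 0], [0.3, 6.4, 0], [0.2, 9.6, 0], [0.0, 12.8, 0], [-0.3, 16.0, 0], [-0.7, 19.2, 0], [-1.3, 22.4, 0], [-2.0, 25.5, 0], [-2.8, 28.6, 0], [-3.7, 31.7, 0]]' --rot '[[0, 0, 0], [0, 0, 0], [0, 0, 0], [0, 0, 0], [0, 0, 0], [0, 0, 0], [0, 0, 0], [0, 0, 0], [0, 0, 0], [0, 0, 0]]' --grip '[0.1, 0.1, 0.1, 0.1, 0.1, 0.1, 0.1, 0.1, 0.1, 0.1]'

```text
time_s: 22.0
eef_pos: [0.59, -0.0785, 0.2276]
eef_rot: [-0.001, 0.819, 0.574, -0.002]
wrist_force: [-8.9, 2.5, 7.0]
opening: 0.239
grasp_force: 60.4
```

```bash
python3 st.py .5426 -.1433
```

```text
t 22.0 a 0.2842125990387202 r 80.30685730125806 Ft(cw) 8.666968101705182 Fr on tool -3.1952887491261204 Fz 7.012571370045962 pos [ 0.59   -0.0785  0.2276] tilt [-0.0021 -0.0029] grip 0.239 dq 0.059572319851287484
centre fit [ 0.5427 -0.1433] [-0.1 -0.2  0.1  0.  -0.3  0.   0.   0.   0. ]
```

Emit:
play_rows --xyz '[[-1.1, 3.0, 0], [-2.2, 6.0, 0], [-3.5, 9.0, -0.3], [-5.0, 11.8, -0.5], [-6.5, 14.7, -0.5], [-8.1, 17.4, -0.5], [-9.9, 20.1, -0.5], [-11.7, 22.7, -0.5], [-13.7, 25.3, -0.5], [-15.8, 27.7, -0.5]]' --rot '[[0, 0, 0], [0, 0, 0], [0, 0, 0], [0, 0, 0], [0, 0, 0], [0, 0, 0], [0, 0, 0], [0, 0, 0], [0, 0, 0], [0, 0, 0]]' --grip '[0.1, 0.1, 0.1, 0.1, 0.1, 0.1, 0.1, 0.1, 0.1, 0.1]'

```text
time_s: 23.25
eef_pos: [0.6111, -0.1015, 0.2276]
eef_rot: [-0.001, 0.818, 0.575, -0.001]
wrist_force: [-6.0, 6.4, 4.5]
opening: 0.238
grasp_force: 60.1
```

```bash
python3 st.py .5426 -.1433
```

```text
t 23.25 a 0.6751001773868816 r 80.23376306401252 Ft(cw) 8.56578990946012 Fr on tool -1.811937372267751 Fz 4.5016076670961365 pos [ 0.6111 -0.1015  0.2276] tilt [ 0.0002 -0.003 ] grip 0.238 dq 0.04482435916435925
centre fit [ 0.5427 -0.1433] [-0.1 -0.2  0.1  0.  -0.3  0.   0.1  0.   0.  -0.1]
```

Emit:
play_rows --xyz '[[-2.2, 2.4, 0], [-4.4, 4.8, 0], [-6.7, 7.0, 0], [-9.1, 9.2, 0], [-11.6, 11.3, 0], [-14.2, 13.2, 0], [-16.8, 15.0, 0], [-19.6, 16.8, 0], [-22.3, 18.3, 0], [-25.1, 19.8, 0]]' --rot '[[0, 0, 0], [0, 0, 0], [0, 0, 0], [0, 0, 0], [0, 0, 0], [0, 0, 0], [0, 0, 0], [0, 0, 0], [0, 0, 0], [0, 0, 0]]' --grip '[0.1, 0.1, 0.1, 0.1, 0.1, 0.1, 0.1, 0.1, 0.1, 0.1]'

```text
time_s: 24.5
eef_pos: [0.6216, -0.1299, 0.2276]
eef_rot: [-0.002, 0.818, 0.575, 0.0]
wrist_force: [-3.9, 11.6, 3.3]
opening: 0.238
grasp_force: 60.1
```

```bash
python3 st.py .5426 -.1433
```

```text
t 24.5 a 1.056076593605047 r 80.15582018701667 Ft(cw) 12.067828289702396 Fr on tool -1.926343656484902 Fz 3.3108766058559493 pos [ 0.6216 -0.1299  0.2276] tilt [ 0.0032 -0.0031] grip 0.238 dq 0.03469700891894755
centre fit [ 0.5427 -0.1433] [-0.  -0.2  0.1  0.  -0.4  0.   0.   0.1  0.1 -0.  -0.1]
```

Load felt: about 3.5 N over the free value, or roughly 58 N. Now smaller steps.

```bash
python3 wp.py 7.4 .018 80.3
```

```text
[[-1.3, 0.6, 0], [-2.6, 1.2, 0], [-3.9, 1.8, 0], [-5.3, 2.3, 0], [-6.6, 2.9, 0], [-8.0, 3.4, 0], [-9.3, 3.9, 0], [-10.7, 4.3, 0], [-12.1, 4.7, 0], [-13.5, 5.1, 0]] 7.58
```

Emit:
play_rows --xyz '[[-1.3, 0.7, 0], [-2.6, 1.3, 0], [-3.9, 1.9, 0], [-5.3, 2.4, 0], [-6.6, 3, 0], [-7.9, 3.5, 0], [-9.3, 4, 0], [-10.6, 4.4, 0], [-11.9, 4.9, 0], [-13.3, 5.3, 0]]' --rot '[[0, 0, 0], [0, 0, 0], [0, 0, 0], [0, 0, 0], [0, 0, 0], [0, 0, 0], [0, 0, 0], [0, 0, 0], [0, 0, 0], [0, 0, 0]]' --grip '[0.1, 0.1, 0.1, 0.1, 0.1, 0.1, 0.1, 0.1, 0.1, 0.1]'

```text
time_s: 25.75
eef_pos: [0.6228, -0.1433, 0.2277]
eef_rot: [-0.002, 0.818, 0.575, 0.001]
wrist_force: [-1.9, 14.7, 2.5]
opening: 0.243
grasp_force: 60.0
```

```bash
python3 st.py .5426 -.1433
```

```text
t 25.75 a 1.223041468260518 r 80.16189120289107 Ft(cw) 14.727677326021928 Fr on tool -1.9356391893029872 Fz 2.4949211281748123 pos [ 0.6228 -0.1433  0.2277] tilt [ 0.0049 -0.0023] grip 0.243 dq 0.01846304638401978
centre fit [ 0.5427 -0.1433] [-0.  -0.2  0.1 -0.  -0.4 -0.   0.   0.1  0.1 -0.  -0.1 -0.1]
```

About 95–100 N by both force and angle. I'll ease the push off, open, and lift clear.

Emit:
play_rows --xyz '[[1.4, -0.5, 0], [2.8, -1, 0], [2.8, -1, 0], [2.8, -1, 0], [2.8, -1, 0], [2.8, -1, 0], [2.8, -1, 0], [2.8, -1, 0], [2.8, -1, -5], [2.8, -1, -15]]' --rot '[[0, 0, 0], [0, 0, 0], [0, 0, 0], [0, 0, 0], [0, 0, 0], [0, 0, 0], [0, 0, 0], [0, 0, 0], [0, 0, 0], [0, 0, 0]]' --grip '[0.1, 0.1, 0.1, 0.3, 0.45, 0.5, 0.5, 0.5, 0.5, 0.5]'

```text
time_s: 27.0
eef_pos: [0.622, -0.146, 0.2425]
eef_rot: [-0.0, 0.819, 0.574, -0.0]
wrist_force: [-0.3, -0.3, 1.2]
opening: 0.499
grasp_force: 0.0
```

Emit:
play_rows --xyz '[[0, 0, -10], [0, 0, -25], [0, 0, -40], [0, 0, -60], [0, 0, -80], [-20, 0, -100], [-40, 0, -110], [-50, 0, -110], [-50, 0, -110], [-50, 0, -110]]' --rot '[[0, 0, 0], [0, 0, 0], [0, 0, 0], [0, 0, 0], [0, 0, 0], [0, 0, 0], [0, 0, 0], [0, 0, 0], [0, 0, 0], [0, 0, 0]]' --grip '[0.5, 0.5, 0.5, 0.5, 0.5, 0.5, 0.5, 0.5, 0.5, 0.5]'

```text
time_s: 28.25
eef_pos: [0.6048, -0.1928, 0.3512]
eef_rot: [-0.001, 0.819, 0.573, -0.0]
wrist_force: [-0.3, -0.1, 0.3]
opening: 0.5
grasp_force: 0.0
```

```bash
python3 - <<'E'
from h import *
o=readout.get_obs();print(o["time_s"],o["eef_pos"],o["wrist_force"])
for n in("top","scene"):
    c=vision.camera(n);P=pts(c,c["extrinsics"]);h=cv2.cvtColor(c["color"],cv2.COLOR_RGB2HSV)
    m=((h[...,0]<8)|(h[...,0]>172))&(h[...,1]>140)&(P[...,2]>.2)&(np.hypot(P[...,0]-.6225,P[...,1]+.1433)<.05)
    q=P[m]
    for z in np.arange(.21,.275,.01):
        k=abs(q[:,2]-z)<.005
        if k.sum()>3:print(n,z.round(3),k.sum(),q[k].mean(0).round(4))
s=c["color"]
cv2.imwrite("pics/end.png",cv2.resize(s[90:282,140:396],(800,600))[...,::-1])
E
```

```text
28.25 [ 0.60477787 -0.19278896  0.35119582] [-0.25533099 -0.08415891  0.26234284]
top 0.26 46 [ 0.6201 -0.1413  0.2615]
top 0.27 4 [ 0.6197 -0.1416  0.2661]
scene 0.26 23 [ 0.6194 -0.1363  0.263 ]
```

View pics/end.png

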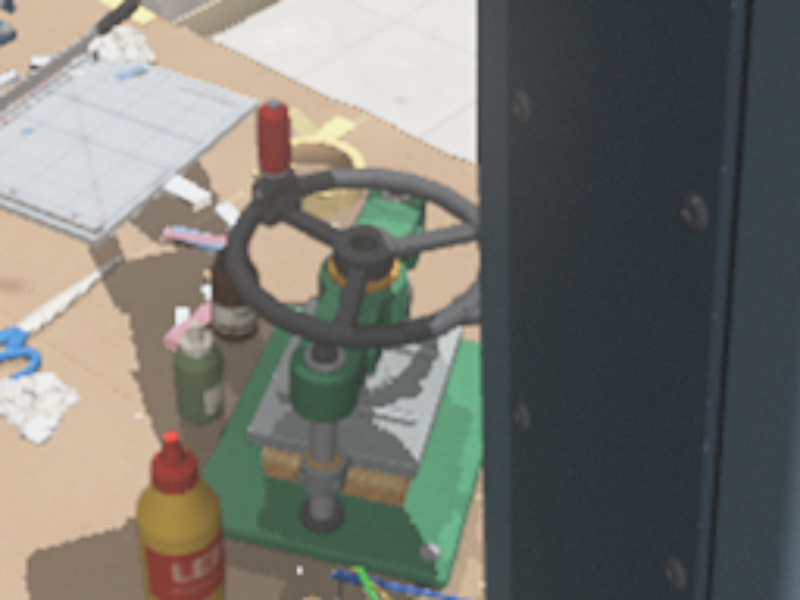

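The final picture shows the red handle upright at (273,140), the platen down on the work at (350,400), and the bottles standing untouched. Handing in.

```bash
python3 -c "
from bench import ctrl
print(ctrl.hand_in())"
```

```text
the job is handed in; nothing more can be done
None
```

The job is handed in: the handle stands upright on its stop, the platen presses on the disc with roughly 100 N (estimated from the winding force), and the gripper has let go and is clear of the press; the first grip attempt pressed on top of the handle with about 14 N before I regripped deeper.

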